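# Load the press die under its dust lid

## Robot

A 6-joint arm with a two-finger parallel gripper is mounted at the origin on the work surface. World frame = base frame: x ahead of the robot, y to its left, z up, the work surface at z = 0. Lengths are in mm, angles in rad, forces in N, time in s.
With the tool pointing down it reaches from about 250 to 775 mm from the base axis. Payload 4 kg.
Tool frame: the origin (TCP) lies between the finger pads; the fingertips stand tip_extent ahead of it and the grasp point (between the pads) lies 11 mm behind it (tip_extent is the distance from the TCP to the fingertips, in mm); z points along the fingers, y is the line along which they close (so a half turn about z gives the same grasp; the last joint's range is limited). The gripper opens to 94 mm and grips with 3 to 60 N. Pads are 16 mm wide; open, the fingers measure 119 mm over their backs; the gripper's body (75 mm by 177 mm) begins 78 mm behind the grasp point.
Start: joints at [1.235, 0.087, 1.371, -0, 1.684, -0.103], TCP at [126.896, 535.183, 174.106] pointing down, gripper open.
Joint ranges: [-3.1, 3.1], [-0.76, 2.03], [0.27, 2.55], [-1.08, 4.22], [0.17, 2.65], [-2.57, 2.57]. Speed limits (rad/s): [2.79, 2.79, 3.14, 3.14, 3.14, 3.14].

## Interface

Orientations are given as a unit quaternion [w, x, y, z].
In Python, from station import goto, movel, move_j, move_gripper, pause, ik, read_camera, MotionError, sign_off, read_time, read_joint_pos, read_qd, read_joint_efforts, read_eef_pos, read_tool_rot, read_wrist_force, read_moment, read_width, read_grasp_force, tip_extent gives the robot as it stands. Calls block until the motion is done:
- goto(position, orientation): joint-space move of the TCP to a pose.
- movel(position, rot=None, velocity=150, contact_N=None): straight line of the TCP; rot=None keeps the orientation; velocity is the mean speed in mm/s. With contact_N (N) it stops when the force on the tool has changed by that much, and returns True; else False.
- move_j(angles): joint-space move.
- move_gripper(opening, force=None): finger opening in mm; force is the grip in N (None keeps the last); returns when the fingers have stopped.
- pause(seconds).
- ik(position, orientation): joint angles nearest the present ones, or None.
- read_camera(name): name is "scene" or "top" or "wrist"; returns a dict with "image" (400x640x3 uint8, red, green, blue), "intrinsics" (3x3 intrinsics, pixels), "rvec" (rotation vector, rad) and "tvec" (3), from world to camera coordinates, as OpenCV has them. Camera axes: x right, y down, z forward; pixel columns grow to the right and rows downward; lengths in mm; the calibration is good to about 2 mm. The wrist camera is an equidistant fisheye: a pixel r from the principal point sees the ray r / f radians off the axis. A picture is of the moment at which its call begins. There is no depth.
A pose or a line that the arm cannot do raises MotionError and nothing moves.
- sign_off(): hands the job in; it is judged then, once.
Readings, each from a call of its own:
- read_time(): time.
- read_joint_pos(): joint angles.
- read_qd(): joint speeds.
- read_joint_efforts(): joint torques, N m.
- read_eef_pos(): TCP position.
- read_tool_rot(): TCP orientation.
- read_wrist_force(): force on the tool from outside, world axes, zero at the start.
- read_moment(): the same for the moment, N m.
- read_width(): finger opening in mm.
- read_grasp_force(): force on a finger pad.
Only numpy, scipy, OpenCV 4.12 (cv2) and the standard library are available. Lean on these libraries where they do the work, as an engineer would, in place of code of your own. Each camera call takes 0.05 s, during which the arm holds its last target. There are 200 camera calls.

## Task

Tip the die's orange dust lid up by its tab, with the opposite edge still resting on the flange, then lift it off and lay it right way up on the cardboard. Then lay every blank that is there flat and fully home in the recess of its own outline and size in the die. With all of them in, put the lid back on so that it sits level, fully down on the flange; leave the tools and other things on the table where they are.

Things in the scene. Friction and masses are not known exactly. Their poses are not given: they have to be found in the camera images.
- die: press die fixed to the table: a steel block 170 (x) x 180 (y) mm, top face 34 mm above the table, with four recesses in the top face and round its foot a blue flange 200 x 210 mm, 22 mm high, on which the lid's skirt stands. Origin: centre of the underside, z up
- nest_disc_large (a point): centre of the mouth of the 74 mm round recess in the die's top face; the recess is 6 mm deep with flat floor, axes parallel to the die's; fits disc_large with about 2 mm of play all round
- nest_disc_small (a point): centre of the mouth of the 60 mm round recess in the die's top face; the recess is 6 mm deep with flat floor, axes parallel to the die's; fits disc_small with about 2 mm of play all round
- nest_plate (a point): centre of the mouth of the 85 (die x) x 55 (die y) mm rectangular recess in the die's top face; the recess is 6 mm deep with flat floor, axes parallel to the die's; fits plate (its long side along die x) with about 2 mm of play all round
- nest_square (a point): centre of the mouth of the 64 mm square recess in the die's top face; the recess is 6 mm deep with flat floor, axes parallel to the die's; fits square with about 2 mm of play all round
- lid: loose orange dust lid, 0.28 kg: an upturned cap 184 (x) x 194 (y) x 30 mm, walls and top 4 mm, open below, inner height 26 mm. It fits over the die block with 3 mm of play all round and stands on the flange, axes parallel to the die's (a half turn fits too). A black tab stands up along its -x edge. Origin: centre of the level of its lower rim, z up; seated, it is 22 mm above the die's origin
- lid_tab (a point): middle of the top edge of the lid's upright tab: tab 6 mm thick (lid x), 50 mm wide (lid y), rising 32 mm above the lid's top, its middle 78 mm from the lid's centre towards -x; so it is pinched from above with the fingers closing along lid x
- lid_far (a point): middle of the lid's outer lower edge on the side away from the tab (92 mm from the lid's centre towards +x, at the level of the lower rim): the edge about which the lid tips
- card: sheet of brown cardboard lying fixed on the table, 230 (x) x 250 (y) x 4 mm, where the lid is laid down. Origin: centre of the underside
- disc_large: round aluminium blank, 70 mm diameter, 16 mm thick, lying flat; stands 10 mm proud of the die when seated. Origin: centre of its underside, z up. May be absent
- disc_small: round brass blank, 56 mm diameter, 16 mm thick, lying flat. Origin: centre of its underside, z up. May be absent
- plate: rectangular copper blank, 80 (x) x 50 (y) x 16 mm, lying flat. Origin: centre of its underside, z up. May be absent
- square: square green-painted blank, 60 x 60 x 16 mm, lying flat. Origin: centre of its underside, z up. May be absent
- wrench: bystander: steel open-ended wrench lying flat. Origin: centre of its underside
- collar: bystander: steel ring, 70 mm outside, 44 mm inside, 30 mm high. Origin: centre of its underside
- magnet: bystander: red welding magnet with a steel side, about 74 x 85 x 24 mm. Origin: underside
- brush: bystander: brush lying flat. Origin: centre of its underside
- spray: bystander: blue can, 60 mm diameter, 150 mm high. Origin: centre of its underside
- hammer: bystander: hammer lying flat. Origin: centre of its underside
- tape: bystander: yellow tape-measure case, 70 x 65 x 35 mm. Origin: centre of its underside
Mind the look-alikes: they are no part of the job. There is more than one size of the disc_large; the one meant has the size given above. Of the things shaped like the disc_small, the brass one is meant.

How it is judged (in metres and radians):
On the way, in this order (a step that is already met when the one before it is completed fails the run):
1. the lid is tipped by its tab edge (more than 0.1 rad) while its opposite edge still rests on or just over the flange (angle between lid's own z axis and vertical between 0.1 and 1.2 rad and z of lid_far in the frame of die below 0.034 m and x of lid_far in the frame of die between 0.075 and 0.115 m), for 0.1 s.
2. the lid lies right way up on the cardboard, released (x of lid in the frame of card between -0.06 and 0.06 m and y of lid in the frame of card between -0.06 and 0.06 m and z of lid in the frame of card below 0.01 m and angle between lid's own z axis and vertical below 0.08 rad and linear speed of lid below 0.02 m/s and contact force between the fingers and lid below 0.1 N), for 0.2 s.
3. every blank present lies fully home in its own recess, released, with the lid still lying on the cardboard (all of step 2 and horizontal distance between disc_large and nest_disc_large below 0.005 m and z of disc_large in the frame of nest_disc_large below -0.004 m and angle between each of disc_large, disc_small, plate, square's own z axis and vertical below 0.08 rad and linear speed of each of disc_large, disc_small, plate, square below 0.02 m/s and contact force between the fingers and disc_large below 0.1 N and horizontal distance between disc_small and nest_disc_small below 0.005 m and z of disc_small in the frame of nest_disc_small below -0.004 m and contact force between the fingers and disc_small below 0.1 N and horizontal distance between plate and nest_plate below 0.005 m and z of plate in the frame of nest_plate below -0.004 m and contact force between the fingers and plate below 0.1 N and horizontal distance between square and nest_square below 0.005 m and z of square in the frame of nest_square below -0.004 m and contact force between the fingers and square below 0.1 N), for 0.2 s.
At the end, for the whole second after the job is handed in: every blank present is in its own recess (centre within 5 mm, at least 4 mm below the die's face, tilt under 0.08 rad); the lid is seated on the flange (centre within 6 mm, lower rim within 3.5 mm of the flange, tilt under 0.04 rad); all at rest and released; no bystander moved by more than 40 mm (horizontal distance between disc_large and nest_disc_large below 0.005 m and z of disc_large in the frame of nest_disc_large below -0.004 m and angle between each of disc_large, disc_small, plate, square's own z axis and vertical below 0.08 rad and linear speed of each of disc_large, disc_small, plate, square, lid below 0.02 m/s and contact force between the fingers and disc_large below 0.1 N and horizontal distance between disc_small and nest_disc_small below 0.005 m and z of disc_small in the frame of nest_disc_small below -0.004 m and contact force between the fingers and disc_small below 0.1 N and horizontal distance between plate and nest_plate below 0.005 m and z of plate in the frame of nest_plate below -0.004 m and contact force between the fingers and plate below 0.1 N and horizontal distance between square and nest_square below 0.005 m and z of square in the frame of nest_square below -0.004 m and contact force between the fingers and square below 0.1 N and x of lid in the frame of die between -0.006 and 0.006 m and y of lid in the frame of die between -0.006 and 0.006 m and z of lid in the frame of die between 0.015 and 0.0255 m and angle between lid's own z axis and vertical below 0.04 rad and contact force between the fingers and lid below 0.1 N and distance of each of wrench, collar, magnet, brush, spray, hammer, tape from where it was at the start of the episode below 0.04 m); the robot touches nothing.
It fails at once if a bystander is pushed more than 40 mm from its place (distance of any of wrench, collar, magnet, brush, spray, hammer, tape from where it was at the start of the episode above 0.04 m).
Of disc_large, disc_small, plate, square only 3 to 4 are there at a start; the rules pass over those that are not, and their reading is None.
At some moment in a run one of disc_large, disc_small, plate, square may be knocked a few centimetres aside while the robot is not near it.
It also fails if it takes over 208 s, if anything falls off the work surface, if the arm or the gripper's body presses on something with over 40 N, if the wrist force passes 120 N, or if a joint passes its speed limit or range.

## Working session

There is one attempt and no reset: what is moved stays moved. The work goes in short steps, each a Python script; the robot and the scene stay as the last script left them, time stands still between calls to the robot, and variables do not carry over. Pictures are saved under pics/ and viewed, at most 16 in all, crops included, and the job is handed in when it is done.

```bash
ls; mkdir -p pics; python3 - <<'E'
from station import *
import cv2
for n in("top","scene"):
    c=read_camera(n);cv2.imwrite(f"pics/{n}0.png",c["image"][:,:,::-1]);print(n,c["intrinsics"],c["rvec"],c["tvec"])
print(tip_extent() if callable(tip_extent) else tip_extent,read_time(),read_tool_rot())
E
```

```text
pics
top [[429.50804866   0.         323.58744846]
 [  0.         429.50804866 194.71596349]
 [  0.           0.           1.        ]] [ 2.17908795 -2.12244493  0.11189888] [  -3.23660062  578.45355915 1165.74645827]
scene [[413.68027668   0.         327.41434522]
 [  0.         413.68027668 197.5678996 ]
 [  0.           0.           1.        ]] [ 0.70964048  2.70096859 -0.98065598] [ 509.19178421 -155.79737591 1617.24883548]
8.0 0.1 [-2.04655047e-04  1.16137091e-01  9.93232708e-01 -9.59650897e-04]
```

View pics/top0.png

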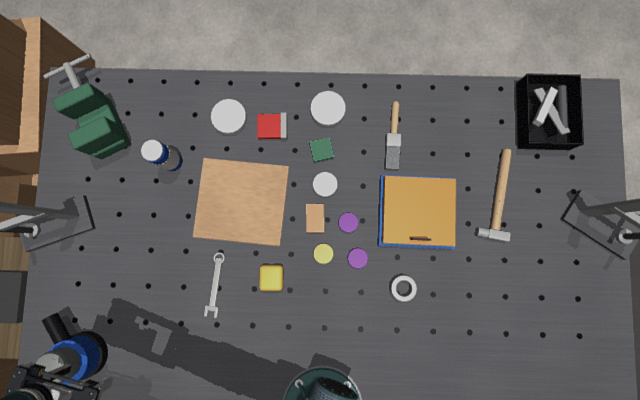

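View pics/scene0.png

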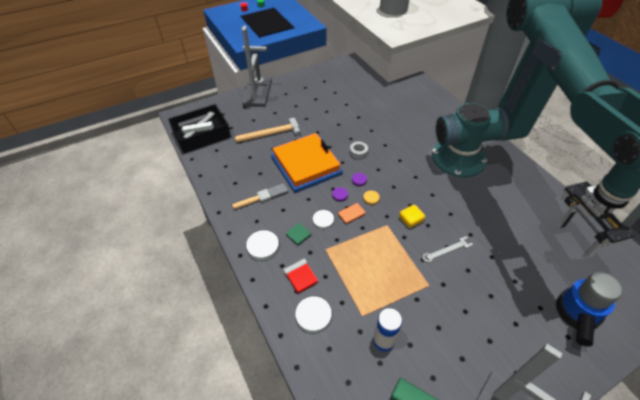

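The top view shows four aluminium-looking or white discs: (228,116) and (328,108) are about 34 px across, so too big, and (325,184) is about 25 px, which makes it the 70 mm disc_large. Among the small discs, brass is at (323,254) and the purple decoys are at (348,222) and (358,258). The copper plate is at (315,218) and the green square at (321,150). The lid is at (418,211) with its tab at (420,238) towards the robot, and the card is at (241,201). The scene view agrees.

```bash
cat > h.py <<'E'
import numpy as np, cv2
from station import *
from scipy.spatial.transform import Rotation as R
def rays(c,px,fish=False):
    px=np.atleast_2d(np.float64(px));K=c["intrinsics"]
    d=np.c_[(px-K[:2,2])/[K[0,0],K[1,1]],np.ones(len(px))]
    if fish:
        r=np.linalg.norm(d[:,:2],axis=1)+1e-12
        d=np.c_[d[:,:2]/r[:,None]*np.sin(r)[:,None],np.cos(r)]
    M=cv2.Rodrigues(np.float64(c["rvec"]))[0]
    return -M.T@np.float64(c["tvec"]).ravel(), d@M
def plane(c,px,z,fish=False):
    o,d=rays(c,px,fish);return (o+d*((z-o[2])/d[:,2])[:,None])[:,:2]
HSV=dict(orange=((10,150,120),(20,255,255)),brass=((24,90,120),(32,200,255)),copper=((5,80,120),(14,160,255)),green=((65,80,30),(90,255,255)),alu=((0,0,150),(180,30,255)),
 card=((8,60,120),(16,150,230)))
def blobs(c,name,roi=None,amin=60):
    hsv=cv2.cvtColor(c["image"],cv2.COLOR_RGB2HSV)
    m=cv2.inRange(hsv,*map(np.array,HSV[name]))
    if roi is not None:
        k=np.zeros_like(m);x0,y0,x1,y1=roi;k[y0:y1,x0:x1]=255;m&=k
    cs,_=cv2.findContours(m,cv2.RETR_EXTERNAL,cv2.CHAIN_APPROX_NONE)
    return sorted([q for q in cs if cv2.contourArea(q)>amin],key=cv2.contourArea,reverse=True)
def rect(c,q,z,fish=False):
    return cv2.minAreaRect(np.float32(plane(c,q[:,0],z,fish)))
def down(a):  # tool z down, tool y (closing line) at world angle a
    y=np.array([np.cos(a),np.sin(a),0]);z=np.array([0,0,-1.]);x=np.cross(y,z)
    q=R.from_matrix(np.c_[x,y,z]).as_quat();return [q[3],q[0],q[1],q[2]]
E
python3 - <<'E'
from h import *
c=read_camera("top");im=c["image"]
cv2.imwrite("pics/crop1.png",cv2.resize(im[130:275,185:465],None,fx=2.8,fy=2.8,interpolation=cv2.INTER_CUBIC)[:,:,::-1])
hsv=cv2.cvtColor(im,cv2.COLOR_RGB2HSV)
for n,p in dict(alu=(325,184),brass=(323,254),copper=(315,218),green=(321,150),lid=(418,205),card=(241,201),fl=(381,215)).items(): print(n,hsv[p[1],p[0]])
for n,z,roi in (("alu",16,(300,165,350,205)),("brass",16,(300,235,345,275)),("copper",16,(300,200,330,236)),("green",16,(300,130,345,170)),("orange",52,(360,160,475,260)),("card",4,(185,150,295,250))):
    for q in blobs(c,n,roi): print(n,[np.round(v,1) for v in rect(c,q,z)])
print(read_eef_pos())
E
```

```text
alu [120   1 204]
brass [ 30  90 201]
copper [ 15  97 199]
green [ 74  90 124]
lid [ 19 140 198]
card [ 15  90 199]
fl [107 155 184]
alu [array([613. ,  10.7]), array([66.2, 65.6]), np.float64(1.4)]
brass [array([415.3,   9.5]), array([52.6, 50.4]), np.float64(1.6)]
green [array([711.8,  22.5]), array([60.2, 58. ]), np.float64(14.2)]
card [array([558. , 249.8]), array([251.8, 232.1]), np.float64(85.7)]
[126.72881468 534.71042259 173.16239528]
```

View pics/crop1.png

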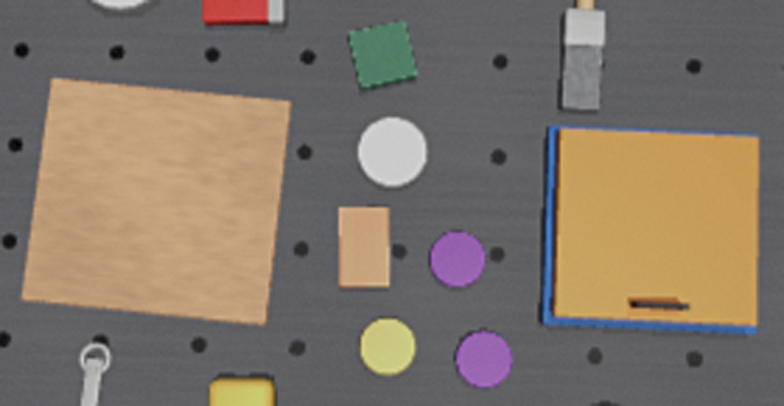

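The crop confirms the choices: alu disc at (393,152), copper plate at (364,247), brass disc at (388,347) and green square at (383,55) in crop pixels. The lid's tab is at its lower edge, towards the robot. Next I'll refine these with the wrist camera.

```bash
sed -i 's/orange=.*255)),brass/orange=((14,115,90),(22,255,255)),brass/; s/copper=((5,80,120),(14,160,255))/copper=((8,60,120),(19,114,255))/; s/brass=((24,90,120)/brass=((25,60,120)/;s/card=((8,60,120),(16,150,230))/card=((8,60,120),(19,114,230))/' h.py
python3 - <<'E'
from h import *
c=read_camera("top")
for n,z,roi in (("brass",16,(300,235,345,275)),("copper",16,(300,200,330,236)),("orange",52,(360,160,475,260)),("card",4,(185,150,295,250))):
    for q in blobs(c,n,roi)[:1]: print(n,[np.round(v,1) for v in rect(c,q,z)]); L=rect(c,q,z)[0]
    if n=="orange": P=L
print(P)
goto([P[0]-60,P[1],260],down(0))
w=read_camera("wrist");cv2.imwrite("pics/w1.png",w["image"][:,:,::-1])
np.save("w1.npy",w,allow_pickle=True);print(w["intrinsics"],w["rvec"],w["tvec"],read_eef_pos())
E
```

```text
brass [array([415.3,   8.1]), array([52.6, 53.1]), np.float64(1.6)]
copper [array([514. ,  34.9]), array([79.4, 50.7]), np.float64(1.8)]
orange [array([ 540.1, -250.8]), array([195.4, 182.3]), np.float64(88.9)]
card [array([558. , 249.8]), array([251.8, 232.1]), np.float64(85.7)]
(540.0535888671875, -250.8170928955078)
[[309.70691629   0.         322.62441496]
 [  0.         309.70691629 200.84036152]
 [  0.           0.           1.        ]] [-2.89971786e+00 -1.50830869e-03  1.21822550e-03] [-480.51716191 -288.86340459  414.10034897] [ 480.35720345 -250.13379065  259.95959244]
```

View pics/w1.png

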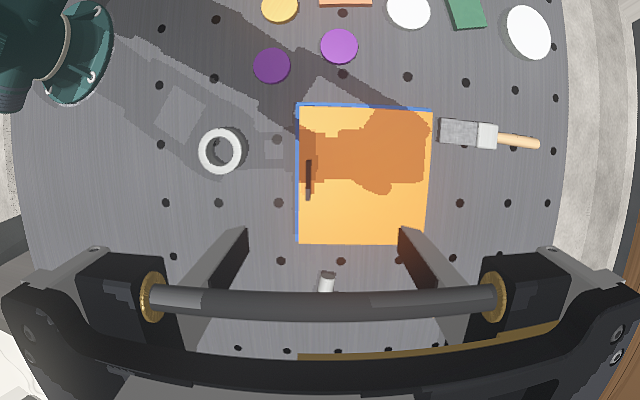

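Wrist view: the lid spans (298–432, 105–243) and its black tab is at (308,180). The tool shadow falls on the lid, and one finger clips a corner at about (408,235).

```bash
python3 - <<'E'
from h import *
c=np.load("w1.npy",allow_pickle=True).item();im=c["image"]
hsv=cv2.cvtColor(im,cv2.COLOR_RGB2HSV)
m=cv2.inRange(hsv,np.array((8,130,80)),np.array((24,255,255)));m[:100]=0;m[250:]=0
m=cv2.morphologyEx(m,cv2.MORPH_CLOSE,np.ones((5,5)))
q=max(cv2.findContours(m,cv2.RETR_EXTERNAL,cv2.CHAIN_APPROX_NONE)[0],key=cv2.contourArea)
p=plane(c,q[:,0],52,True);print("rect",cv2.minAreaRect(np.float32(p)))
lo=p.min(0);hi=p.max(0);print(lo,hi)
# side lines fitted from mid-portions
for nm,s in (("-x",(p[:,0]<lo[0]+8)&(abs(p[:,1]+250)<70)),("+x",(p[:,0]>hi[0]-8)&(abs(p[:,1]+235)<60)),("+y",(p[:,1]>hi[1]-8)&(abs(p[:,0]-540)<70)),("-y",(p[:,1]<lo[1]+8)&(abs(p[:,0]-530)<60))):
    v=cv2.fitLine(np.float32(p[s]),cv2.DIST_HUBER,0,.01,.01).ravel();print(nm,s.sum(),np.round(v[2:],1),np.round(np.degrees(np.arctan2(v[1],v[0])),2))
d=(im.max(2)<75).astype(np.uint8);d[:150]=0;d[208:]=0;d[:,:302]=0;d[:,318:]=0
ys,xs=np.nonzero(d);print(len(xs),xs.min(),xs.max(),ys.min(),ys.max())
for z in(84,52):
  t=plane(c,np.c_[xs,ys],z,True);print(z,t.min(0),t.max(0),t.mean(0))
cv2.imwrite("pics/tab.png",cv2.resize(im[150:212,285:345],None,fx=8,fy=8,interpolation=cv2.INTER_NEAREST)[:,:,::-1])
# same from top camera
c=read_camera("top");im=c["image"];r=im[228:246,400:440];d=(r.max(2)<80);ys,xs=np.nonzero(d)
t=plane(c,np.c_[xs+400,ys+228],84);print("top",len(xs),t.min(0),t.max(0),t.mean(0))
E
```

```text
rect ((539.5294189453125, -256.23248291015625), (201.5595703125, 183.6597137451172), 88.98607635498047)
[ 446.55124273 -357.97972355] [ 633.01078281 -155.52301423]
-x 124 [ 449.5 -253.1] 89.25
+x 84 [ 630.8 -234.3] 88.92
+y 94 [ 559.9 -156.8] -0.95Traceback (most recent call last):
  File "<stdin>", line 11, in <module>
cv2.error: OpenCV(4.12.0) /io/opencv/modules/imgproc/src/linefit.cpp:50: error: (-215:Assertion failed) count > 0 in function 'fitLine2D_wods'
```

```bash
cat >> h.py <<'E'
def quat(r): q=r.as_quat();return [q[3],q[0],q[1],q[2]]
def rot(q): return R.from_quat([q[1],q[2],q[3],q[0]])
E
python3 - <<'E'
from h import *
yaw=np.radians(-1.0);C=np.array([540.1,-252.,22]);Rz=R.from_euler('z',yaw)
tab=C+Rz.apply([-78,0,0]);q0=down(yaw);r0=rot(q0)
goto([tab[0],tab[1],130],q0);move_gripper(40,60)
print("hit",movel([tab[0],tab[1],63],velocity=60,contact_N=8),read_eef_pos())
move_gripper(0,50);print("w",read_width(),read_grasp_force())
p0=np.array(read_eef_pos());P=C+Rz.apply([92,0,0]);ax=Rz.apply([0,1,0])
for th in np.arange(.04,.25,.04):
    d=R.from_rotvec(ax*th)
    movel(P+d.apply(p0-P),quat(d*r0),velocity=30)
pause(.3);print(read_width(),read_wrist_force(),read_eef_pos(),read_time())
for n in("wrist",):
    w=read_camera(n);cv2.imwrite("pics/tip.png",w["image"][:,:,::-1])
np.save("st.npy",np.r_[p0,P])
E
```

```text
hit False [ 462.48442963 -250.88163001   63.58163532]
w 0.354412760528646 0.0
0.3791775825264472 [ 0.38394147 -0.33139209  0.02864219] [ 476.45732109 -250.85142576  102.22261632] 9.425
```

View pics/tip.png

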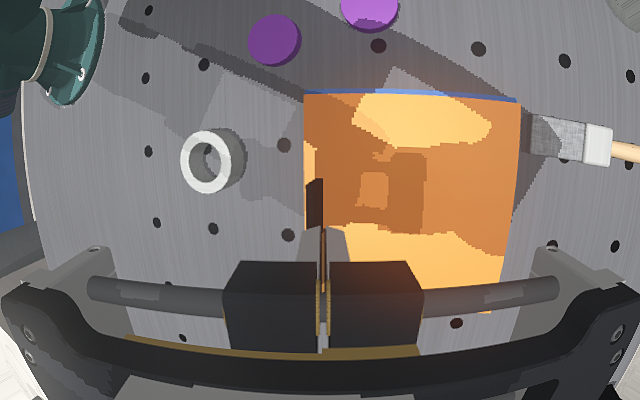

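The fingers closed on nothing. The tab shows at (315,180–228), beyond the fingers, and the lid has not tipped. I'll cast rays for the tab.

```bash
python3 - <<'E'
from h import *
c=np.load("w1.npy",allow_pickle=True).item();im=c["image"]
d=(im.max(2)<75).astype(np.uint8);d[:150]=0;d[208:]=0;d[:,:302]=0;d[:,318:]=0
ys,xs=np.nonzero(d);print(len(xs),xs.min(),xs.max(),ys.min(),ys.max())
for z in(84,52):
  t=plane(c,np.c_[xs,ys],z,True);print(z,t.min(0),t.max(0),t.mean(0))
print("cam",rays(c,[[320,200]],True)[0])
for px in ([300,107],[299,243],[432,112]): print(px,plane(c,px,52,True))
cv2.imwrite("pics/tab.png",cv2.resize(im[95:255,280:440],None,fx=3.7,fy=3.7,interpolation=cv2.INTER_NEAREST)[:,:,::-1])
c=read_camera("top");im=c["image"];r=im[228:246,400:440];d=(r.max(2)<80);ys,xs=np.nonzero(d)
for z in(84,52):
  t=plane(c,np.c_[xs+400,ys+228],z);print("top",z,len(xs),t.min(0),t.max(0),t.mean(0))
E
```

```text
3 307 309 160 160
84 [ 461.21269086 -223.52886028] [ 463.72401194 -223.52096867] [ 462.46841509 -223.52497433]
52 [ 459.56456725 -227.06205602] [ 462.28366224 -227.05351151] [ 460.92418371 -227.05784857]
cam [ 481.13322672 -180.82383969  470.77751175]
[300, 107] [[ 450.47358035 -154.99839355]]
[299, 243] [[ 446.55124273 -347.29209   ]]
[432, 112] [[ 632.86751184 -156.66804696]]
top 84 280 [ 444.24223345 -296.52125026] [ 490.86556629 -193.72944996] [ 467.58695685 -268.12301738]
top 52 280 [ 444.5381508 -304.5324778] [ 492.46683207 -198.86273836] [ 468.53647394 -275.33915829]
```

View pics/tab.png

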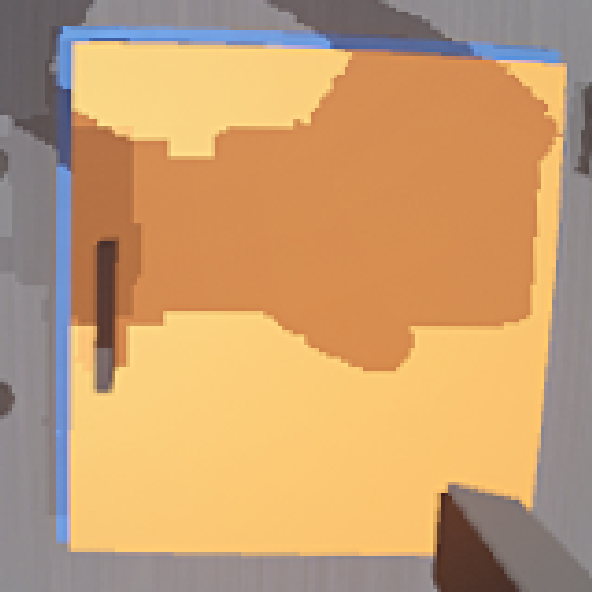

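```bash
python3 - <<'E'
from h import *
movel([476.5,-250.9,125],velocity=60)
goto([480.4,-250.1,260],down(0)); move_gripper(94)
w=read_camera("wrist");a=w["image"][95:255,280:440]
t=read_camera("scene")["image"][110:200,250:350]
f=lambda i,k:cv2.resize(i,k,interpolation=cv2.INTER_NEAREST)
cv2.imwrite("pics/cmp.png",np.hstack([f(a,(360,360)),f(t,(400,360))])[:,:,::-1])
np.save("w2.npy",w,allow_pickle=True)
for px in([308,201],[308,190]): print(plane(w,px,84,True))
print(read_tool_rot(),read_eef_pos(),read_width())
E
```

```text
[[ 462.01177577 -276.50693735]]
[[ 462.17382502 -262.03664858]]
[-7.47325982e-06  7.07107157e-01  7.07106405e-01 -1.16960280e-05] [ 480.38961344 -250.11398183  259.99197981] 93.68264061223753
```

View pics/cmp.png

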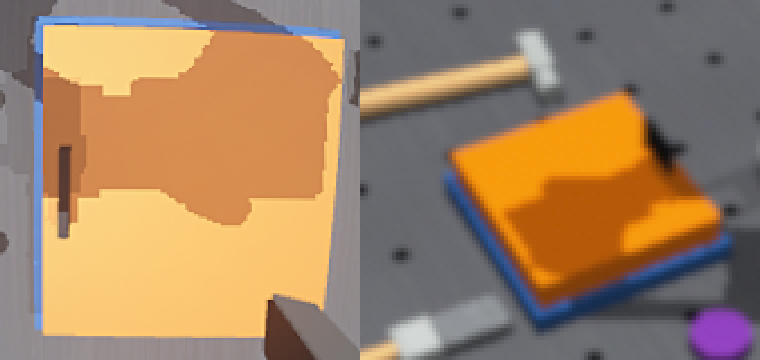

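```bash
python3 - <<'E'
from h import *
w=np.load("w2.npy",allow_pickle=True).item()
for px in([247,229],[401,229],[220,262],[430,262]): print(px,plane(w,px,252,True))
cv2.imwrite("pics/fing.png",cv2.resize(w["image"][200:350,180:470],None,fx=2.6,fy=2.6)[:,:,::-1])
E
```

```text
[247, 229] [[ 423.36329179 -256.91151315]]
[401, 229] [[ 540.82762958 -256.9521962 ]]
[220, 262] [[ 398.09844948 -285.68789532]]
[430, 262] [[ 568.02458464 -285.87547779]]
```

View pics/fing.png

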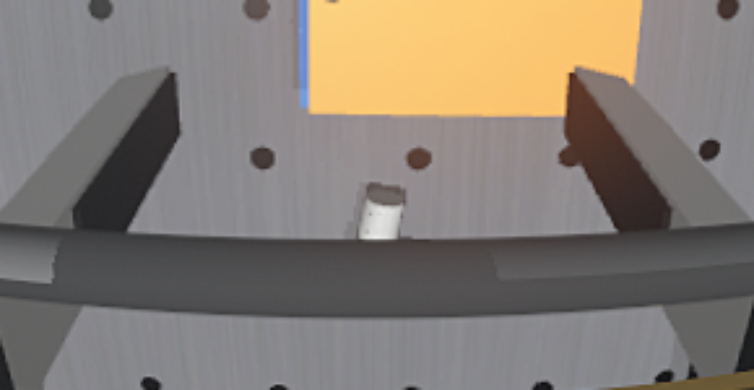

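The inner fingertip corners at (247,227) and (401,227) only fit the camera if the tips are about 36 mm higher than the TCP reading implies. I'll touch bare table with closed fingers to settle it.

```bash
python3 - <<'E'
from h import *
print(tip_extent, tip_extent() if callable(tip_extent) else "")
move_gripper(0);goto([590,-100,120],down(0))
print(movel([590,-100,2],velocity=40,contact_N=6),read_eef_pos(),read_wrist_force())
E
```

```text
8.0 
False [ 590.0906081  -100.01060828    2.15976967] [0.1148917  0.25131505 0.5517024 ]
```

```bash
python3 - <<'E'
from h import *
print(movel([590,-100,-45],velocity=25,contact_N=4),read_eef_pos(),read_wrist_force())
movel([590,-100,40]);print(read_wrist_force(),read_time())
E
```

```text
True [589.89956039 -99.97945063 -31.09450451] [-1.05563717  1.26012829  3.82743764]
[0.57161249 0.30681307 0.0630496 ] 19.5417
```

The fingertips are actually about 31 mm behind the reported TCP, since they touch the table at TCP z = −31. I'll work in tip coordinates from here.

```bash
cat >> h.py <<'E'
TE=-31.  # true tip extent (measured by touching the table)
def tcp(tip,q): return np.array(tip,float)-TE*rot(q).apply([0,0,1])
def tgo(tip,q): goto(list(tcp(tip,q)),q)
def tl(tip,q=None,**k):
    q=read_tool_rot() if q is None else q
    return movel(list(tcp(tip,q)),q,**k)
def tip(): return np.array(read_eef_pos())+TE*rot(read_tool_rot()).apply([0,0,1])
E
python3 - <<'E'
from h import *
yaw=np.radians(-1.0);C=np.array([540.1,-252.,22]);Rz=R.from_euler('z',yaw)
tab=C+Rz.apply([-78,0,0]);q0=down(yaw);r0=rot(q0)
tgo([tab[0],tab[1],120],q0);move_gripper(40,60)
print("hit",tl([tab[0],tab[1],57],q0,velocity=60,contact_N=8),tip())
move_gripper(0,50);w=read_width();print("w",w,read_grasp_force())
if w>3:
    p0=tip();P=C+Rz.apply([92,0,0]);ax=Rz.apply([0,1,0])
    for th in np.arange(.04,.25,.04):
        d=R.from_rotvec(ax*th)
        tl(P+d.apply(p0-P),quat(d*r0),velocity=30)
    pause(.3);print(read_width(),read_wrist_force(),tip(),read_time())
    np.save("st.npy",np.r_[p0,P])
    w=read_camera("scene")["image"][90:210,230:390];cv2.imwrite("pics/tip2.png",cv2.resize(w,None,fx=4,fy=4)[:,:,::-1])
E
```

```text
hit False [ 462.48825091 -250.90624792   57.58332837]
w 5.521631955479706 50.000372529029846
5.500660694483637 [ 0.54465692  0.12697939 -2.14597678] [ 474.79592066 -250.7924368    96.4380424 ] 25.5167
```

View pics/tip2.png

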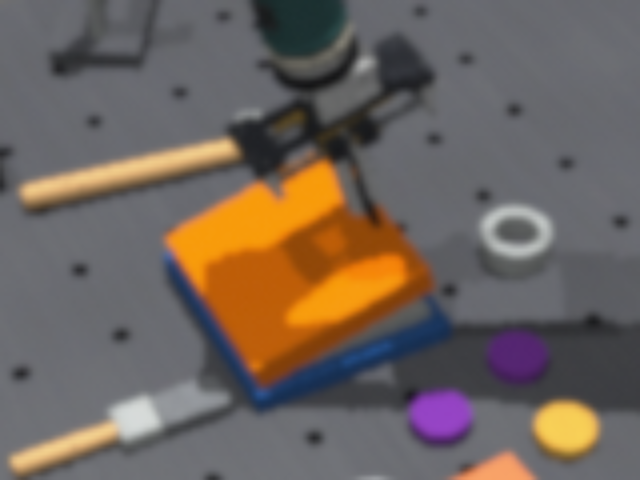

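The lid is tipped with its far edge on the flange: orange lid at (300,270), gap opening at (395,325). Now lift, level, carry and lay it down.

```bash
python3 - <<'E'
from h import *
yaw=np.radians(-1.0);q0=down(yaw);t=tip();q=read_tool_rot()
tl(t+[0,0,45],q,velocity=60)
t=tip();tl([t[0],t[1],150],q0,velocity=60)
print(read_width(),read_wrist_force(),tip(),read_time())
off=R.from_euler('z',yaw).apply([-77.6,0.,0])
T=np.array([558,250.,4])+off
tgo([500,0,150],q0); tgo([T[0],T[1],150],q0)
print("carried",read_width(),read_wrist_force())
tl([T[0],T[1],55],q0,velocity=80)
print(tl([T[0],T[1],36],q0,velocity=20,contact_N=4),tip(),read_wrist_force(),read_moment())
c=read_camera("wrist");cv2.imwrite("pics/lay.png",c["image"][:,:,::-1])
E
```

```text
6.05908526726922 [-0.3613325   0.74334631 -2.85589844] [ 473.56306234 -250.66764419  150.11548265] 26.8583
carried 5.312214586025591 [-0.19103257 -0.06356428 -3.02145574]
True [480.28877715 251.30330455  39.05872589] [1.641174   0.47312813 4.17001583] [ 0.00217955 -0.07239076  0.01820905]
```

View pics/lay.png

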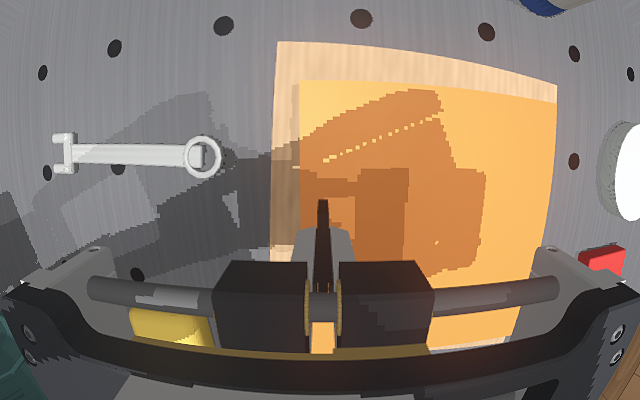

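The lid lies level on the card at (300–555, 80–330), with contact at the expected height. Release, then measure the die and blanks.

```bash
python3 - <<'E'
from h import *
move_gripper(40);t=tip();tl([t[0],t[1],140],velocity=120)
c=read_camera("top")
for n,z,roi in (("orange",34,(190,150,300,260)),("alu",16,(300,165,350,205)),("brass",16,(300,235,345,275)),("copper",16,(300,200,330,236)),("green",16,(300,130,345,170))):
    for q in blobs(c,n,roi)[:1]: print(n,[np.round(v,1) for v in rect(c,q,z)])
tgo([540,-251,280],down(0));move_gripper(94)
w=read_camera("wrist");np.save("w3.npy",w,allow_pickle=True);cv2.imwrite("pics/die.png",w["image"][:,:,::-1]);np.save("t3.npy",c,allow_pickle=True)
c=read_camera("top");np.save("t3.npy",c,allow_pickle=True)
print(read_time())
E
```

```text
orange [array([558.8, 249.1]), array([198.6, 187.1]), np.float64(88.8)]
alu [array([611.6,  10.6]), array([69.1, 65.6]), np.float64(1.4)]
brass [array([415.3,   8.1]), array([52.6, 53.1]), np.float64(1.6)]
copper [array([514. ,  34.9]), array([79.4, 50.7]), np.float64(1.8)]
green [array([697.8,  58.5]), array([60.2, 57.7]), np.float64(14.6)]
35.7
```

View pics/die.png

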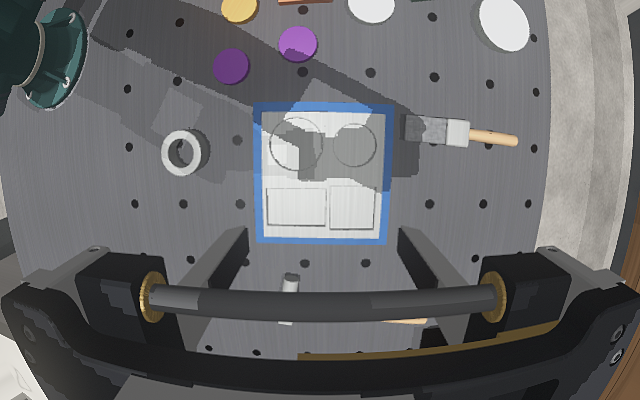

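The top camera shows the green square was knocked from (712,22) to (698,58) mm; the others are unmoved. The wrist view shows the recesses: large round (296,144), small round (355,145), plate (297,207), square (352,207). I'll measure them closer, from two opposite yaws.

```bash
python3 - <<'E'
from h import *
out=[]
for k,(a,y) in enumerate(((0,-270),(np.pi,-232))):
    q=down(a)
    tgo([540,y,150],q);w=read_camera("wrist");np.save(f"d{k}.npy",w,allow_pickle=True)
    M=cv2.Rodrigues(np.float64(w["rvec"]))[0];
    # rectified ortho view of plane z=34: 2 px/mm, x 440..640 up->cols, y
    X,Y=np.meshgrid(np.arange(445,635,.5),np.arange(-152,-352,-.5))
    P=np.c_[X.ravel(),Y.ravel(),np.full(X.size,34.)]@M.T+np.ravel(w["tvec"])
    K=w["intrinsics"];r=np.hypot(P[:,0],P[:,1]);th=np.arctan2(r,P[:,2]);uv=P[:,:2]/r[:,None]*th[:,None]*[K[0,0],K[1,1]]+K[:2,2]
    uv=np.float32(uv).reshape(*X.shape,2)
    out.append(cv2.remap(w["image"],uv[...,0],uv[...,1],cv2.INTER_LINEAR))
    cv2.imwrite(f"rect{k}.png",out[-1][:,:,::-1])
cv2.imwrite("pics/rect.png",np.hstack(out)[:,:,::-1]);print(out[0].shape,read_time())
E
```

```text
Traceback (most recent call last):
  File "h.py", line 32, in tgo
    def tgo(tip,q): goto(list(tcp(tip,q)),q)
                    ~~~~^^^^^^^^^^^^^^^^^^^^
station.MotionError: the arm cannot take that pose within its joint ranges
```

```bash
cat > die.py <<'E'
from h import *
out=[]
for k,(a,x,y) in enumerate(((0,540,-270),(np.pi/2,560,-251))):
    q=down(a)
    try: tgo([x,y,150],q)
    except MotionError as e: print(a,e);continue
    w=read_camera("wrist");np.save(f"d{k}.npy",w,allow_pickle=True)
    M=cv2.Rodrigues(np.float64(w["rvec"]))[0];
    X,Y=np.meshgrid(np.arange(445,635,.5),np.arange(-152,-352,-.5))
    P=np.c_[X.ravel(),Y.ravel(),np.full(X.size,34.)]@M.T+np.ravel(w["tvec"])
    K=w["intrinsics"];r=np.hypot(P[:,0],P[:,1]);th=np.arctan2(r,P[:,2]);uv=P[:,:2]/r[:,None]*th[:,None]*[K[0,0],K[1,1]]+K[:2,2]
    uv=np.float32(uv).reshape(*X.shape,2)
    out.append(cv2.remap(w["image"],uv[...,0],uv[...,1],cv2.INTER_LINEAR))
    cv2.imwrite(f"rect{k}.png",out[-1][:,:,::-1])
cv2.imwrite("pics/rect.png",np.hstack(out)[:,:,::-1]);print(out[0].shape,read_time())
E
python3 die.py
```

```text
(400, 380, 3) 38.0583
```

View pics/rect.png

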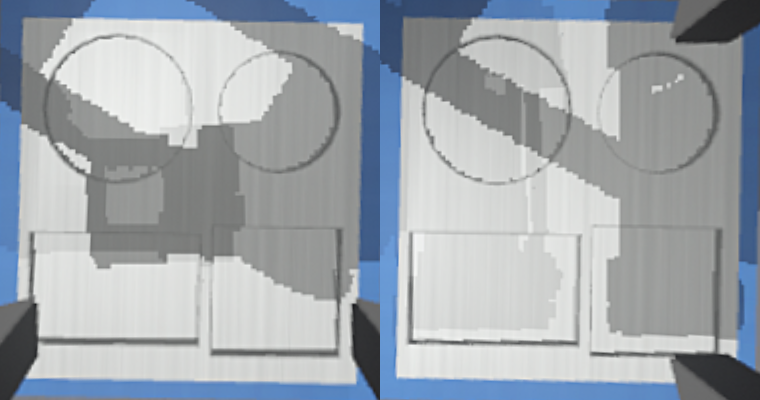

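Reading recess edges from both ortho views (0.5 mm/px) and averaging gives:

| Recess | Centre (mm) |
|---|---|
| large round | (503.9, −206.5) |
| small round | (584.4, −208.2) |
| plate | (502.4, −296.0) |
| square | (582.9, −297.0) |

The die yaw is about −1° and its centre about (539.7, −252.5). Next I'll refine the blanks with the camera directly over each one.

```bash
cat >> h.py <<'E'
def ortho(w,x0,y0,z,half,s=.5):
    M=cv2.Rodrigues(np.float64(w["rvec"]))[0]
    X,Y=np.meshgrid(np.arange(x0-half,x0+half,s),np.arange(y0+half,y0-half,-s))
    P=np.c_[X.ravel(),Y.ravel(),np.full(X.size,float(z))]@M.T+np.ravel(w["tvec"])
    K=w["intrinsics"];r=np.hypot(P[:,0],P[:,1])+1e-9;th=np.arctan2(r,P[:,2])
    uv=np.float32(P[:,:2]/r[:,None]*th[:,None]*[K[0,0],K[1,1]]+K[:2,2]).reshape(*X.shape,2)
    return cv2.remap(w["image"],uv[...,0],uv[...,1],cv2.INTER_LINEAR)
def find(x,y,a,name,back=70):
    """hover with camera over blank, return centre, minAreaRect sizes/angle, ortho image"""
    cam=rot(down(a)).apply([1,0,0]);tgo(np.array([x,y,120])-cam*back,down(a));pause(.2)
    w=read_camera("wrist");im=ortho(w,x,y,16,60)
    hsv=cv2.cvtColor(im,cv2.COLOR_RGB2HSV).astype(int);H,S,V=hsv[...,0],hsv[...,1],hsv[...,2]
    m={"brass":(S>60)&(H>20)&(H<36),"copper":(S>60)&(H>4)&(H<20),"green":(S>60)&(H>55)&(H<100),"alu":(V>115)&(S<45)}[name].astype(np.uint8)*255
    m=cv2.morphologyEx(cv2.morphologyEx(m,cv2.MORPH_OPEN,np.ones((5,5))),cv2.MORPH_CLOSE,np.ones((9,9)))
    q=max(cv2.findContours(m,cv2.RETR_EXTERNAL,cv2.CHAIN_APPROX_NONE)[0],key=cv2.contourArea)
    w_=np.float32(np.c_[x-60+q[:,0,0]*.5,y+60-q[:,0,1]*.5])
    cv2.drawContours(im,[q],-1,(255,0,0),1)
    return cv2.minAreaRect(w_),im
E
python3 - <<'E'
from h import *
ims=[]
for n,x,y,a,b in (("brass",415.3,8,90,70),("copper",514,34.9,91.8,70),("alu",612,10.6,90,70),("green",697.8,58.5,104.6,35)):
    try: r,im=find(x,y,np.radians(a),n,b)
    except MotionError as e: print(n,e);continue
    print(n,np.round(r[0],1),np.round(r[1],1),round(r[2],1));ims.append(im)
cv2.imwrite("pics/bl.png",np.hstack(ims)[:,::1,::-1][:,:800] if len(ims)<4 else np.vstack([np.hstack(ims[:2]),np.hstack(ims[2:])])[:,:,::-1]);print(read_time())
E
```

```text
brass [412.2 -10.7] [15.1 43.5] 81.9
copper [513.6  35.2] [80.6 50.7] 2.5
alu [611.7  10.8] [119.5 119.5] 90.0
green [698.1  57.8] [59.4 59.8] 14.5
41.4917
```

View pics/bl.png

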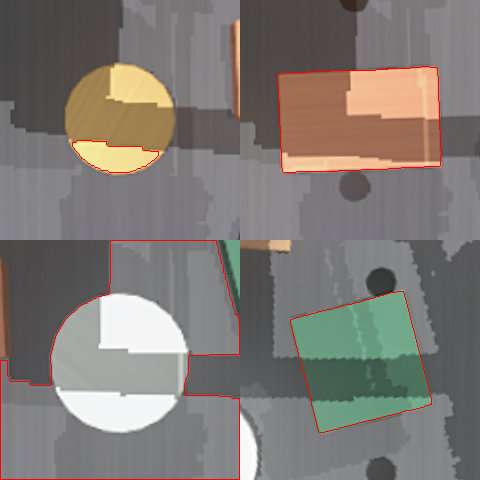

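All four are clear. Tile centres give brass (415.3, 8.5), alu (611.8, 9.4) at 69 mm diameter, copper (513.6, 35.2) at 2.4°, and green (698.1, 57.8) at 14.5°. Picking the large disc first.

```bash
cat >> h.py <<'E'
def pickplace(src,sa,dst,da,w):
    """src/dst xy, closing-line angles (deg) at pick and place, w = width across pads"""
    qs,qd=down(np.radians(sa)),down(np.radians(da))
    tgo([*src,70],qs);move_gripper(min(94,w+18),30)
    print("down",tl([*src,8],qs,velocity=60,contact_N=8),tip())
    move_gripper(w-15,30);g=read_width();print("grip",g,read_grasp_force())
    if g<w-4: move_gripper(w+18);tl([*src,90],qs);return False
    tl([*src,90],qs,velocity=120)
    tgo([*dst,90],qd);print("held",read_width());tl([*dst,46],qd,velocity=80)
    h=tl([*dst,34.6],qd,velocity=20,contact_N=4);print("contact",h,tip(),read_wrist_force())
    return True
def release(w):
    move_gripper(w+9);t=tip();tl([t[0],t[1],90],velocity=100)
E
python3 - <<'E'
from h import *
print(pickplace([611.8,9.4],90,[503.9,-206.5],89,70));print(read_time())
E
```

```text
down False [612.29626786   9.35072616   8.66099045]
grip 68.68181919797112 30.000398755073547
held 69.22584721866826
contact True [ 503.9379344  -206.57729352   35.97422176] [-0.311771   -1.18704174  2.15166999]
True
47.075
```

```bash
python3 - <<'E'
from h import *
release(70)
for n,s,sa,d,w in (("small",[415.3,8.5],90,[584.4,-208.2],56),("plate",[513.6,35.2],92.4,[502.4,-296],50),("square",[698.1,57.8],104.5,[582.9,-297],60)):
    print(n); ok=pickplace(s,sa,d,89,w)
    if not ok or tip()[2]>38.5: print("STOP");break
    release(w)
print(read_time())
E
```

```text
small
down False [415.76138661   8.45528086   8.4495689 ]
grip 55.15277184832593 30.000270009040833
held 55.22228957417238
contact True [ 584.43950394 -208.27653908   35.92301089] [ 0.02185563 -0.05621881  4.60117349]
plate
down False [514.08774932  35.1926662    8.54205949]
grip 49.387189087514884 30.000057220458984
held 49.3770903494154
contact True [ 502.42209593 -296.06562014   36.27989046] [0.6996892  0.69596693 6.76451844]
square
down False [698.59661015  57.81463567   8.73303838]
grip 59.66803013234495 30.00013679265976
held 59.540570396265736
contact True [ 582.90876527 -297.08215234   36.32407369] [-0.86723919  0.15707553  5.48973205]
70.75
```

Everything seated at the expected height. Check the die and the lid before returning the lid.

```bash
python3 - <<'E'
from h import *
tgo([560,-251,160],down(np.pi/2));move_gripper(94);pause(.2)
a=ortho(read_camera("wrist"),540,-252,44,105)
tgo([500,180,200],down(0));pause(.2);w=read_camera("wrist");np.save("w5.npy",w,allow_pickle=True)
b=ortho(w,558,250,34,135,.5)
cv2.imwrite("pics/chk.png",np.hstack([cv2.resize(a,(400,400)),cv2.resize(b,(400,400))])[:,:,::-1]);print(read_time())
c=read_camera("top")
q=blobs(c,"orange",(190,150,300,260))[0];print(rect(c,q,34))
E
```

```text
74.275
((629.6969604492188, 244.97561645507812), (203.9040069580078, 70.51872253417969), 79.46212768554688)
```

View pics/chk.png

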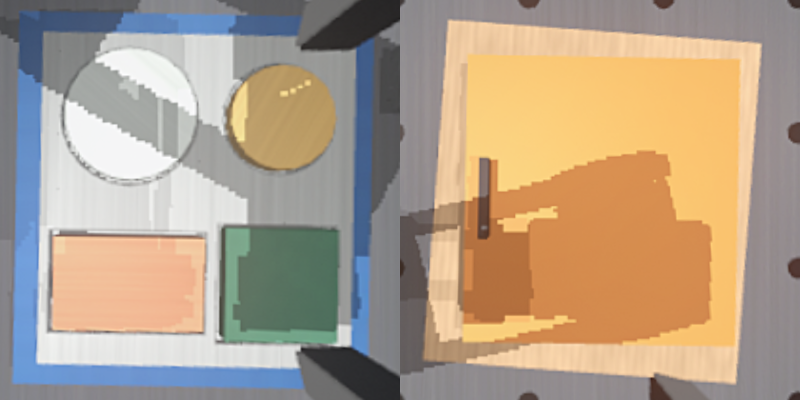

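The left tile shows all four blanks inside their recess outlines: alu (130,115), brass (282,117), copper (128,283), green (280,284). On the right the lid is undisturbed, with its tab at (484,197). Now put the lid back.

```bash
python3 - <<'E'
from h import *
yaw=np.radians(-1.0);q=down(yaw);x,y=480.3,251.3
tgo([x,y,110],q);move_gripper(40,60)
print(tl([x,y,38.8],q,velocity=60,contact_N=8),tip())
move_gripper(0,50);print("w",read_width(),read_grasp_force())
tl([x,y,150],q,velocity=80);print(read_wrist_force())
tgo([500,0,150],q);X,Y=462.4,-251.0;tgo([X,Y,150],q)
tl([X,Y,78],q,velocity=80)
print(tl([X,Y,55.5],q,velocity=15,contact_N=5),tip(),read_wrist_force(),read_width(),read_time())
w=read_camera("wrist");s=read_camera("scene")["image"][90:210,230:390]
cv2.imwrite("pics/back.png",np.hstack([w["image"][:300,180:580],cv2.resize(s,(400,300))])[:,:,::-1])
E
```

```text
False [480.69572984 251.45795319  39.36646525]
w 5.846851415071255 50.00011146068573
[ 0.32373307  0.32745582 -1.96623849]
True [ 462.37233187 -251.05457345   56.81742814] [-0.86592348 -0.67685722  5.07841258] 5.511779489121654 83.6833
```

View pics/back.png

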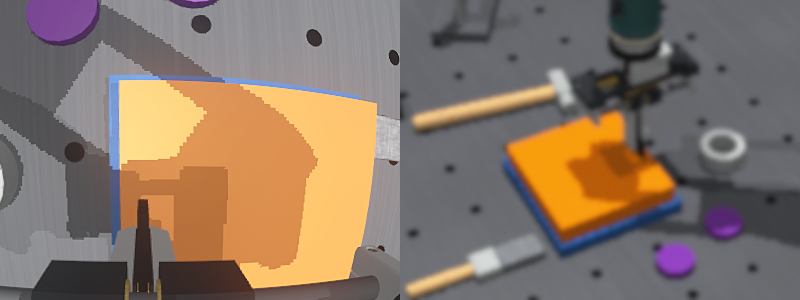

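The lid sits on the flange and looks level in both views, with contact at 56.8 mm against about 57.4 expected. Release, retreat and measure.

```bash
python3 - <<'E'
from h import *
move_gripper(30);t=tip();tl([t[0],t[1],130],velocity=80)
tgo([480,-250,228+0],down(0));pause(.3)
w=read_camera("wrist");a=ortho(w,540,-252,52,115)
tgo([300,150,220],down(0));pause(.5)
c=read_camera("top");q=blobs(c,"orange",(360,160,475,260))[0];print([np.round(v,1) for v in rect(c,q,52)])
cv2.imwrite("pics/fin.png",np.hstack([cv2.resize(a,(400,400)),cv2.resize(c["image"][60:300,200:520],(400,400))])[:,:,::-1]);print(read_time())
E
```

```text
[array([ 541.6, -251.1]), array([195.4, 183. ]), np.float64(89.0)]
88.45
```

View pics/fin.png

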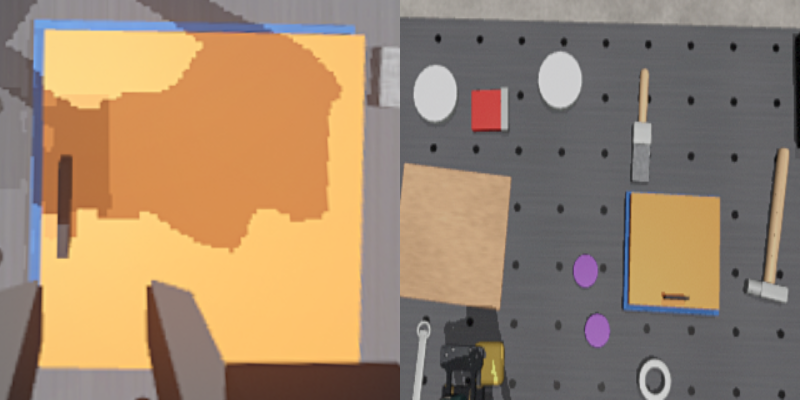

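The lid's measured size and angle match the start, with its centre about 1.5 mm away, and the bystanders are undisturbed. Handing in.

```bash
python3 -c "
from station import *
print(sign_off())"
```

```text
the job is handed in; nothing more can be done
None
```

I handed the job in at about 88 s: the lid was tipped by its tab and laid on the card, all four blanks (the square was knocked aside mid-run) went into their recesses, and the lid is back on the flange; my last measurements looked right, but no verdict came back.

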